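# Free a binding sample-loading slide

### The job

The sample carriage of the loading slide binds on its way in, because just one of the three guide rollers along the near side is set too tight; which one cannot be seen. Slide the carriage gently to the left by its black handle until you feel it tighten, draw it back a good finger's width or two so that it hangs free of the rollers, and ease only the adjuster at that tight spot by turning its wing knob anticlockwise to its stop. Then slide the carriage fully home to the left end, never forcing or jolting it, let go of it, and leave everything else on the bench as it is.

Things in the scene. Friction and masses are not known exactly. Their poses are not given: they have to be found in the camera images.
- carriage: sliding carriage: aluminium deck 190 mm long (along the track), 70 mm wide, top 30 mm above the worktop, with a black handle and, from 54 mm behind the handle, a blue block of seven sample tubes (tops 118 mm above the worktop). Origin: middle of the deck, at worktop level. y axis along the track towards home (roughly left, world +y), x to the far side, z up. The whole slide is turned like it.
- track: fixed loading slide: aluminium base 470 mm long (its y, along the track) and 114 mm wide with two steel rods and an end block at each end. Origin: its middle on the centre line of the rods, at worktop level; axes as the carriage's. A black code reader on a post, 106 mm high, stands 57 to 87 mm to the far side. Left of it are a carton with a tub, 170 mm high in all; behind it rises the analyser.
- loader (a joint): travel of the carriage along the track in m: 0 at the right end, 0.25 fully home against the left end block. Free, it takes 1 to 3 N to slide. At the tight roller the resistance climbs by some 4 N per mm of travel; a push of up to 12 N along the track does no harm there, 20 N is too much. It must not go faster than 0.3 m/s.
- handle (a point): middle of the grip bar of the carriage's handle, 99 mm above the worktop: a black bar 14 mm thick along the track, 56 mm long across it, 22 mm high, on two steel posts; take it from above with the fingers closing along the track (carriage y). It lies 50 mm ahead (carriage +y) of the carriage's origin.
- nose (a point): leading near corner of the carriage's deck, 45 mm ahead of the handle, 35 mm to the near side. The first 12 mm of the near flank behind it taper in; a tight roller is first felt when the nose stands 0 to 6 mm past the axis of that roller's adjuster, measured along the track.
- bracket_p: grey bracket of adjuster P, 40 x 40 mm, 37 mm high, on the near side of the track; its roller is hidden under it. Origin: on the adjuster's upright axis at worktop level, axes as the carriage's. The three adjusters are alike and 80 mm apart along the track, in changing order; only one of the three is tight.
- wing_p (a point): middle of the black wing knob on top of bracket P, on its axis, 61 mm above the worktop: a bar 40 mm long, 11 mm thick and 22 mm high, which lies across the track (along carriage x) when the knob reads 0. Grip it from above across its thickness.
- knob_p (a joint): angle of wing knob P in rad: 0 to 1.4 (stop), growing anticlockwise seen from above, which draws its roller away from the carriage; from about 1.1 a tight roller is clear. It starts between 0 and 0.1 and stays where it is left; turning takes about 0.2 N m.
- bracket_q: grey bracket of adjuster Q, 40 x 40 mm, 37 mm high, on the near side of the track; its roller is hidden under it. Origin: on the adjuster's upright axis at worktop level, axes as the carriage's. The three adjusters are alike and 80 mm apart along the track, in changing order; only one of the three is tight.
- wing_q (a point): middle of the black wing knob on top of bracket Q, on its axis, 61 mm above the worktop: a bar 40 mm long, 11 mm thick and 22 mm high, which lies across the track (along carriage x) when the knob reads 0. Grip it from above across its thickness.
- knob_q (a joint): angle of wing knob Q in rad: 0 to 1.4 (stop), growing anticlockwise seen from above, which draws its roller away from the carriage; from about 1.1 a tight roller is clear. It starts between 0 and 0.1 and stays where it is left; turning takes about 0.2 N m.
- bracket_r: grey bracket of adjuster R, 40 x 40 mm, 37 mm high, on the near side of the track; its roller is hidden under it. Origin: on the adjuster's upright axis at worktop level, axes as the carriage's. The three adjusters are alike and 80 mm apart along the track, in changing order; only one of the three is tight.
- wing_r (a point): middle of the black wing knob on top of bracket R, on its axis, 61 mm above the worktop: a bar 40 mm long, 11 mm thick and 22 mm high, which lies across the track (along carriage x) when the knob reads 0. Grip it from above across its thickness.
- knob_r (a joint): angle of wing knob R in rad: 0 to 1.4 (stop), growing anticlockwise seen from above, which draws its roller away from the carriage; from about 1.1 a tight roller is clear. It starts between 0 and 0.1 and stays where it is left; turning takes about 0.2 N m.
- timer: round white bench timer with grey dial, 66 mm across, 49 mm high; bystander, not to be moved. Origin under its middle.
- tape: roll of beige tape, 84 mm across, 19 mm high; bystander, not to be moved. Origin under its middle.
- slides: blue box of microscope slides, 30 x 78 x 26 mm; bystander, not to be moved. Origin under its middle.
- pipette: grey pipette with a blue end lying on its side, 220 x 29 x 40 mm; bystander, not to be moved. Origin under its middle.
- bottle: white reagent bottle with a blue band, 60 mm across, 140 mm high; bystander, not to be moved. Origin under its middle.

How it is judged:
By the outcome, as a careful person would: the job done as asked, in the order asked, and still so for the second after the job is handed in, with the robot touching nothing.
It also fails if it takes over 72 s, if anything falls off the work surface, if the arm or the gripper's body presses on something with over 40 N, if the wrist force passes 120 N, or if a joint passes its speed limit or range.

### The arm

A 6-joint arm with a two-finger parallel gripper is mounted at the origin on a cart in front of the work surface, level with it; the furniture and walls round the work are solid. World frame = base frame: x ahead of the robot, y to its left, z up, the work surface at z = 0. Lengths are in m, angles in rad, forces in N, time in s.
With the tool pointing down it reaches from about 0.25 to 0.85 m from the base axis. Payload 12.5 kg.
Tool frame: the origin (TCP) lies at the very end of the fingers, on their centre line; the grasp point (between the pads) lies 19 mm behind it; z points along the fingers, y is the line along which they close (so a half turn about z gives the same grasp; the last joint's range is limited). The gripper opens to 93 mm and grips with 3 to 60 N. Pads are 15 mm wide; open, the fingers measure 128 mm over their backs; the gripper's body (75 mm by 188 mm) begins 65 mm behind the grasp point.
Start: joints at [-1.256, 0.351, 1.652, -0, 1.139, -0.085], TCP at [0.214, -0.507, 0.219] pointing down, gripper open.
Joint ranges: [-2.75, 2.75], [-0.79, 2.1], [0.01, 2.65], [-1.57, 4.71], [0.07, 3.14], [-2.87, 2.87]. Speed limits (rad/s): [2.22, 2.22, 2.79, 3.14, 3.14, 3.14].

### API

Orientations are given as a rotation vector (axis times angle).
In Python, from workcell import robot, imaging, probe_bus gives the robot as it stands (robot), with the cameras (imaging) and the readings (probe_bus). Calls block until the motion is done:
- robot.move_pose(position, orientation): joint-space move of the TCP to a pose.
- robot.servo_line(position, frame=None, speed=0.15): straight line of the TCP; frame=None keeps the orientation; speed is the mean speed in m/s.
- robot.move_joints(angles): joint-space move.
- robot.open_gripper() and robot.close_gripper(): open the fingers fully, or close them until they stop; the grip force is fixed at half the most.
- robot.sleep(seconds).
- robot.ik(position, orientation): joint angles nearest the present ones, or None.
- probe_bus.read_state(): the state.
- imaging.grab_frame(name): name is "side" or "top"; returns (picture, depth): 400x640x3 uint8, blue, green, red; 400x640 float32, m along the optical axis (not along the pixel's ray), 0 where there is no reading.
- imaging.get_calibration(name): a dict with "mtx" (3x3 intrinsics, pixels), "extrinsics" (4x4, takes a point from camera to world coordinates). Camera axes: x right, y up, looking along -z (the intrinsics and any distortion apply to the point x, -y, -z); pixel columns grow to the right and rows downward; lengths in m; the calibration is good to about 2 mm. A picture is of the moment at which its call begins. get_calibration takes no time and is no camera call.
A pose or a line that the arm cannot do raises robot.IKError and nothing moves.
- robot.sign_off(): hands the job in; it is judged then, once.
The state is a dict: "time": time; "joints": joint angles; "joint_velocities": joint speeds; "joint_torque": joint torques, N m; "tool_pos": TCP position; "ee_rot": TCP orientation; "wrist_force": force on the tool from outside, world axes, zero at the start; "ft_torque": the same for the moment, N m; "width": finger opening in m; "grip_force": force on a finger pad.
Only numpy, scipy, OpenCV 4.12 (cv2) and the standard library are available. Lean on these libraries where they do the work, as an engineer would, in place of code of your own. Each camera call takes 0.05 s, during which the arm holds its last target. There are 200 camera calls.

## Working session

There is one attempt and no reset: what is moved stays moved. The work goes in short steps, each a Python script; the robot and the scene stay as the last script left them, time stands still between calls to the robot, and variables do not carry over. Pictures are saved under pics/ and viewed, at most 10 in all, crops included, and the job is handed in when it is done.

```bash
mkdir -p pics; ls
python3 - <<'E'
from workcell import robot, imaging, probe_bus
import cv2,numpy as np
for n in("top","side"):
    p,d=imaging.grab_frame(n); cv2.imwrite(f"pics/{n}0.png",p); np.save(n+"0.npy",d)
    c=imaging.get_calibration(n); print(n,c)
s=probe_bus.read_state(); print(s)
E
```

```text
pics
workcell.py
top {'mtx': array([[386.24067264,   0.        , 313.75249709],
       [  0.        , 386.24067264, 197.12615374],
       [  0.        ,   0.        ,   1.        ]]), 'extrinsics': array([[ 0.00582092,  0.98198353, -0.18887685,  0.32691039],
       [-0.99997605,  0.00500908, -0.00477531,  0.04263541],
       [-0.00374317,  0.18890013,  0.98198917,  1.26293202],
       [ 0.        ,  0.        ,  0.        ,  1.        ]])}
side {'mtx': array([[502.57684325,   0.        , 316.51687463],
       [  0.        , 502.57684325, 200.66750341],
       [  0.        ,   0.        ,   1.        ]]), 'extrinsics': array([[ 0.71379906,  0.34515146, -0.60939427, -0.57708504],
       [-0.70034342,  0.3478463 , -0.62331537, -1.10001369],
       [-0.00316267,  0.87170719,  0.49001692,  0.99447196],
       [ 0.        ,  0.        ,  0.        ,  1.        ]])}
{'time': 0.1, 'joints': array([-1.25560061e+00,  3.51182589e-01,  1.65231984e+00,  2.72299824e-07,
        1.13907049e+00, -8.46025690e-02]), 'joint_velocities': array([ 2.34607316e-04, -5.56942156e-04, -1.95322372e-03, -4.37728932e-04,
       -6.68678746e-05,  1.92067600e-03]), 'joint_torque': array([ 5.16196123e-04, -4.98027170e+01, -2.85707384e+01,  7.00085191e-02,
        2.39374948e-02, -5.53583436e-05]), 'tool_pos': array([ 0.21401206, -0.50634695,  0.21817043]), 'ee_rot': array([-3.07807853e+00, -6.23634027e-01,  1.76699202e-04]), 'wrist_force': array([-0.5883982 ,  1.20624915, -0.45716601]), 'ft_torque': array([-0.03475413,  0.04406992,  0.00372591]), 'grip_force': 0.0, 'width': 0.09339245356348187}
```

View pics/top0.png

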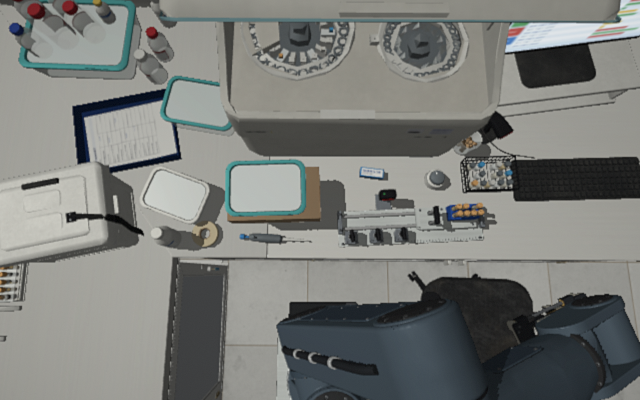

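View pics/side0.png

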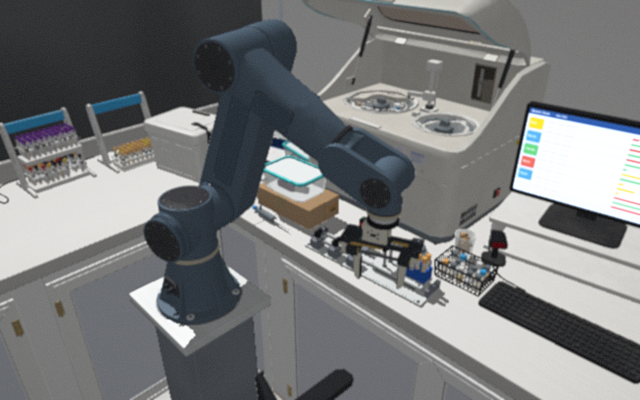

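The top view shows the slide at cols 338–492, rows 205–243. The three knobs are near (352,236), (376,234) and (401,233), the handle is near (436,215), and the tubes are near (467,212). I'll zoom in.

```bash
python3 - <<'E'
import cv2,numpy as np
p=cv2.imread("pics/top0.png")[185:255,330:500]
cv2.imwrite("pics/c0.png",cv2.resize(p,None,fx=4.7,fy=4.7,interpolation=cv2.INTER_CUBIC))
E
cat > h.py <<'E'
import numpy as np,cv2
from workcell import robot, imaging, probe_bus
def ray(n,uv,z):
    c=imaging.get_calibration(n);K=c["mtx"];T=c["extrinsics"]
    d=np.array([(uv[0]-K[0,2])/K[0,0],-(uv[1]-K[1,2])/K[1,1],-1])
    d=T[:3,:3]@d;o=T[:3,3]
    return o+d*(z-o[2])/d[2]
def cloud(n,depth):
    c=imaging.get_calibration(n);K=c["mtx"];T=c["extrinsics"]
    v,u=np.mgrid[:400,:640]
    P=np.stack([(u-K[0,2])/K[0,0]*depth,-(v-K[1,2])/K[1,1]*depth,-depth],-1)
    return P@T[:3,:3].T+T[:3,3]
E
python3 - <<'E'
from h import *
d=np.load("top0.npy");P=cloud("top",d);img=cv2.imread("pics/top0.png")
g=img.max(2)
for nm,(lo,hi),(u0,u1,v0,v1) in (("wings",(.060,.085),(338,420,222,246)),("handle",(.09,.125),(424,446,200,228)),("reader",(.08,.12),(375,400,184,204))):
    m=np.zeros(g.shape,np.uint8);z=P[...,2]
    m[v0:v1,u0:u1]=((z>lo)&(z<hi)&(g<90))[v0:v1,u0:u1]
    n,l,st,ce=cv2.connectedComponentsWithStats(m)
    for i in range(1,n):
        if st[i,4]>8: print(nm,st[i],ce[i].round(1),P[l==i].mean(0).round(4),P[l==i].min(0).round(3),P[l==i].max(0).round(3))
E
```

```text
wings [401 227   5  13  52] [403.3 233.1] [ 0.4448 -0.2287  0.0694] [ 0.426 -0.234  0.06 ] [ 0.464 -0.223  0.075]
wings [375 228   6  14  48] [377.6 234.3] [ 0.4404 -0.1491  0.0702] [ 0.42  -0.156  0.061] [ 0.461 -0.143  0.076]
wings [350 230   5  13  47] [351.9 236. ] [ 0.4349 -0.0697  0.0709] [ 0.416 -0.076  0.061] [ 0.454 -0.064  0.077]
handle [433 206   7  19 107] [436.1 215.1] [ 0.4961 -0.3212  0.1068] [ 0.469 -0.33   0.094] [ 0.524 -0.315  0.115]
reader [379 189  17  12 178] [387.1 194.8] [ 0.5585 -0.1763  0.1022] [ 0.544 -0.201  0.08 ] [ 0.577 -0.153  0.113]
```

View pics/c0.png

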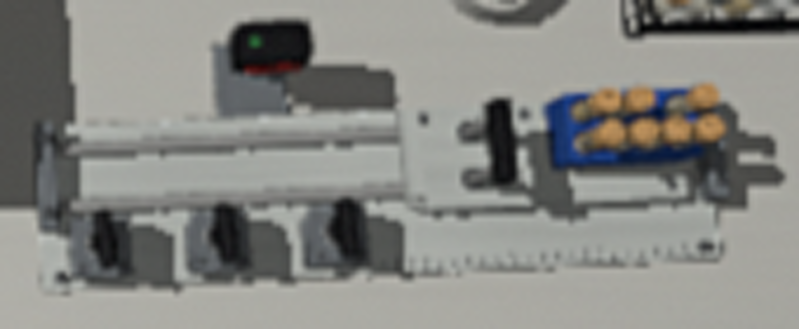

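The crop shows three black wings lying across the track, the handle bar at about (502,140) in crop pixels, and the blue block starting at about x=550. Opening the fingers fully along the track might hit that block, so I'll check the clearances before choosing how to hold the handle.

Run:
```python
from h import *
P=cloud("top",np.load("top0.npy"));img=cv2.imread("pics/top0.png").astype(int)
e=np.array([-.062,.998]);f=np.array([.998,.062]);H=np.array([.496,-.321])
S=(P[...,:2]-H)@e;L=(P[...,:2]-H)@f;Z=P[...,2]
def rep(n,m):
    print(n,m.sum(),*[np.percentile(q[m],[1,50,99]).round(3) for q in(S,L,Z)])
near=(abs(S+.08)<.09)&(abs(L)<.06)
rep("blue",near&(img[...,0]-img[...,2]>50)&(Z>.04))
rep("tubes",near&(Z>.095)&(S<-.02)); rep("handle",near&(abs(S)<.02)&(Z>.104))
rep("deck",(abs(L)<.04)&(abs(Z-.03)<.004)&(S<.07)&(S>.02))
rep("leftend",(abs(L)<.03)&(Z>.02)&(Z<.06)&(S>.2)&(S<.36))
rep("carton/tub>.12 near",(Z>.12)&(S>.1)&(S<.5)&(L<.2)&(L>-.1))
rep("analyser",(Z>.15)&(S>-.1)&(S<.25)&(L<.25)&(L>0))
# 2D view: wing top faces only
for k in(.0955,.175,.2545): rep("wing",(abs(S-k)<.015)&(abs(L+.046)<.03)&(Z>.069)&(Z<.08)&(img.max(2)<90))
b=[probe_bus.read_state()["wrist_force"].round(2) for _ in range(3)];print(b)
```

```text
blue 122 [-0.14  -0.061 -0.055] [-0.011  0.011  0.034] [0.044 0.068 0.076]
tubes 234 [-0.138 -0.092 -0.061] [-0.007  0.005  0.028] [0.099 0.116 0.122]
handle 87 [-0.009 -0.001  0.006] [-0.025  0.     0.028] [0.104 0.109 0.114]
deck 141 [0.02  0.031 0.044] [-0.032  0.003  0.036] [0.026 0.03  0.034]
leftend 149 [0.205 0.283 0.357] [-0.029  0.001  0.029] [0.02  0.032 0.043]
carton/tub>.12 near 4924 [0.103 0.275 0.497] [0.021 0.19  0.2  ] [0.158 0.314 0.79 ]
analyser 11045 [-0.081  0.085  0.246] [0.177 0.198 0.248] [0.161 0.376 0.791]
wing 31 [0.089 0.095 0.098] [-0.064 -0.042 -0.027] [0.069 0.071 0.074]
wing 35 [0.169 0.174 0.179] [-0.062 -0.044 -0.028] [0.069 0.072 0.075]
wing 35 [0.249 0.254 0.26 ] [-0.063 -0.045 -0.027] [0.07  0.072 0.077]
[array([-0.59,  1.21, -0.46]), array([-0.59,  1.21, -0.46]), array([-0.59,  1.21, -0.46])]
```

The gap behind the handle runs from 7 to 54 mm, and a fully opened finger would reach 64 mm back. That would shove the tube block when I let go. So I'll push the handle bar with closed fingers turned crosswise, making a 15 mm peg, from whichever side I need.

```bash
cat >> h.py <<'E'
e=np.array([-.062,.998]);f=np.array([.998,.062]);H=np.array([.4965,-.3215]);YAW=.062
def W(s,l,z): return np.r_[H+s*e+l*f,z]
def rv(ty):  # tool y axis at world angle ty, pointing down
    a=(ty+np.pi/2)/2; a=(a+np.pi/2)%np.pi-np.pi/2   # x axis at ty+pi/2
    return np.pi*np.array([np.cos(a),np.sin(a),0])
def st():
    q=probe_bus.read_state();F=q["wrist_force"];p=q["tool_pos"]
    return q["time"],(p[:2]-H)@e,(p[:2]-H)@f,p[2],F[:2]@e,F[:2]@f,F[2],q["ft_torque"][2],q["width"]
E
python3 - <<'E'
from h import *
for ty in(YAW,YAW+np.pi):
    for s in(-.03,.2,.25): print("peg",round(ty,2),s,(robot.ik(W(s,0,.092),rv(ty))))
for a in(0,np.pi):
  for s in(.0955,.1745,.254):
    for k in(0,.7,1.45): print("wing",round(a,2),s,k,robot.ik(W(s,-.0455,.045),rv(YAW+np.pi/2+k+a)))
E
```

```text
peg 0.06 -0.03 [-6.90529610e-01  6.05532044e-01  1.59219502e+00 -4.44089210e-16
  9.43865593e-01 -7.52529610e-01]
peg 0.06 0.2 [-3.39961155e-01  4.38452933e-01  1.88971484e+00 -4.44089210e-16
  8.13424876e-01 -4.01961155e-01]
peg 0.06 0.25 [-2.44339610e-01  4.19383463e-01  1.92220594e+00 -8.88178420e-16
  8.00003246e-01 -3.06339610e-01]
peg 3.2 -0.03 [-6.90529610e-01  6.05532044e-01  1.59219502e+00 -4.44089210e-16
  9.43865593e-01  2.38906304e+00]
peg 3.2 0.2 [-3.39961155e-01  4.38452933e-01  1.88971484e+00 -4.44089210e-16
  8.13424876e-01  2.73963150e+00]
peg 3.2 0.25 [-2.44339610e-01  4.19383463e-01  1.92220594e+00 -4.44089210e-16
  8.00003246e-01  2.83525304e+00]
wing 0 0.0955 0 [-5.68148986e-01  5.23286829e-01  1.90709942e+00 -4.44089210e-16
  7.11206403e-01 -2.20094531e+00]
wing 0 0.0955 0.7 None
wing 0 0.0955 1.45 [-5.68148986e-01  5.23286829e-01  1.90709942e+00 -1.33226763e-15
  7.11206403e-01  2.63223999e+00]
wing 0 0.1745 0 [-4.28839388e-01  4.77135269e-01  1.99690915e+00 -4.44089210e-16
  6.67548236e-01 -2.06163572e+00]
wing 0 0.1745 0.7 [-4.28839388e-01  4.77135269e-01  1.
[... 732 characters left out ...]
6
  7.11206403e-01 -5.09352659e-01]
wing 3.14 0.1745 0 [-0.42883939  0.47713527  1.99690915  0.          0.66754824  1.07995694]
wing 3.14 0.1745 0.7 [-4.28839388e-01  4.77135269e-01  1.99690915e+00 -4.44089210e-16
  6.67548236e-01  3.79956939e-01]
wing 3.14 0.1745 1.45 [-4.28839388e-01  4.77135269e-01  1.99690915e+00 -8.88178420e-16
  6.67548236e-01 -3.70043061e-01]
wing 3.14 0.254 0 [-0.26690622  0.44614375  2.05668087  0.          0.63876804  1.24189011]
wing 3.14 0.254 0.7 [-2.66906221e-01  4.46143751e-01  2.05668087e+00 -4.44089210e-16
  6.38768036e-01  5.41890105e-01]
wing 3.14 0.254 1.45 [-2.66906221e-01  4.46143751e-01  2.05668087e+00 -8.88178420e-16
  6.38768036e-01 -2.08109895e-01]
```

Run:
```python
from h import *
robot.close_gripper()
robot.move_pose(W(-.0305,0,.19),rv(YAW)); print(np.round(st(),4))
robot.servo_line(W(-.0305,0,.094)); print(np.round(st(),4))
robot.servo_line(W(-.022,0,.094),speed=.03); print(np.round(st(),4))
F0=st()[4]
for i in range(1,14):
    robot.servo_line(W(-.022+.001*i,0,.094),speed=.02); r=st(); print(np.round(r,4))
    if r[4]-F0<-1.2: break
p,d=imaging.grab_frame("top");cv2.imwrite("pics/t1.png",p)
cv2.imwrite("pics/t1c.png",cv2.resize(p[150:260,310:520],None,fx=3.8,fy=3.8))
```

```text
[ 2.7833e+00 -3.1200e-02 -7.0000e-04  1.9010e-01 -7.5800e-01  4.8520e-01
  1.2453e+00  1.4200e-02  6.0000e-04]
[ 3.575e+00 -3.110e-02  2.000e-04  9.490e-02  8.750e-02 -8.687e-01
  8.117e-01  5.110e-02  3.000e-04]
[ 4.0083e+00 -2.1900e-02  2.0000e-04  9.4300e-02  2.6470e-01 -1.9890e-01
  4.0090e-01 -3.4400e-02  6.0000e-04]
[ 4.2583e+00 -2.1000e-02 -0.0000e+00  9.4000e-02  2.7260e-01 -9.3100e-02
  4.2150e-01 -5.5700e-02  6.0000e-04]
[ 4.5083e+00 -2.0000e-02 -0.0000e+00  9.4000e-02 -3.2870e-01 -4.2600e-02
 -2.1790e-01 -2.1200e-02  6.0000e-04]
[ 4.7583e+00 -1.9000e-02  0.0000e+00  9.4000e-02 -2.2460e-01 -4.7630e-01
 -4.6770e-01 -5.6400e-02  2.0000e-04]
[ 5.0083e+00 -1.8000e-02  0.0000e+00  9.4000e-02 -4.3620e-01 -4.6890e-01
  7.0780e-01 -2.4100e-02  6.0000e-04]
[ 5.2583e+00 -1.7000e-02 -0.0000e+00  9.4000e-02 -1.3070e-01 -1.4780e-01
  3.1300e-01 -3.3400e-02  6.0000e-04]
[ 5.5083e+00 -1.5900e-02  0.0000e+00  9.4000e-02 -6.3830e-01  2.9760e-01
  2.2230e-01  6.5000e-03  5.0000e-04]
[ 5.7583e+00 -1.4900e-02  0.0000e+00  9.4000e-02 -6.4110e-01  1.0290e+00
 -3.1900e-02 -5.1600e-02  5.0000e-04]
[ 6.0083e+00 -1.3900e-02  0.0000e+00  9.4000e-02 -1.6120e-01  4.2750e-01
  6.9700e-01  3.3000e-03  1.0000e-04]
[ 6.2583e+00 -1.2900e-02  0.0000e+00  9.4000e-02 -3.1130e-01  2.4750e-01
  8.7500e-02  2.2000e-03  4.0000e-04]
[ 6.5083e+00 -1.1900e-02 -0.0000e+00  9.4000e-02 -1.6880e-01  1.8560e-01
  2.7140e-01 -1.9600e-02  6.0000e-04]
[ 6.7583e+00 -1.0900e-02 -0.0000e+00  9.4000e-02 -4.4020e-01 -3.7200e-02
  4.5050e-01  2.6200e-02  3.0000e-04]
[ 7.0083e+00 -9.9000e-03 -0.0000e+00  9.4000e-02 -1.0466e+00 -7.7500e-02
  4.2460e-01 -5.9000e-03  7.0000e-04]
```

Run:
```python
from h import *
for s in(-.007,-.004,0,.005,.01):
    robot.servo_line(W(s,0,.094),speed=.04); print(np.round(st()[:7],4))
p,d=imaging.grab_frame("top")
cv2.imwrite("pics/t2c.png",cv2.resize(p[150:260,310:520],None,fx=3.8,fy=3.8))
P=cloud("top",d);S=(P[...,:2]-H)@e;L=(P[...,:2]-H)@f;Z=P[...,2];im=p.astype(int)
m=(abs(S+.08)<.1)&(abs(L)<.06)&(im[...,0]-im[...,2]>50)&(Z>.04)
print(m.sum(),np.percentile(S[m],[1,50,99]))
```

```text
[ 7.3083e+00 -6.7000e-03 -0.0000e+00  9.4000e-02 -5.8790e-01 -1.7400e-02
  6.9800e-02]
[ 7.5583e+00 -3.7000e-03 -0.0000e+00  9.4000e-02  2.5370e-01  1.5800e-02
 -5.7490e-01]
[ 7.8083e+00  3.0000e-04  0.0000e+00  9.4000e-02 -1.1450e-01  9.6920e-01
  2.3890e-01]
[ 8.0833e+00  5.3000e-03  0.0000e+00  9.4000e-02  9.0870e-01 -4.5730e-01
  4.8920e-01]
[ 8.3583  0.0103  0.      0.094  -0.1648  0.7581 -0.3718]Traceback (most recent call last):
  File "<stdin>", line 8, in <module>
    return _quantile_unchecked(
        a, q, axis, out, overwrite_input, method, keepdims, weights)
    return _ureduce(a,
                    func=_quantile_ureduce_func,
    ...<5 lines>...
                    overwrite_input=overwrite_input,
                    method=method)
    r = func(a, **kwargs)
    result = _quantile(arr,
                       quantiles=q,
    ...<2 lines>...
                       out=out,
                       weights=wgt)
    slices_having_nans = np.isnan(arr[-1, ...])
                                  ~~~^^^^^^^^^
IndexError: index -1 is out of bounds for axis 0 with size 0
```

View pics/t2c.png

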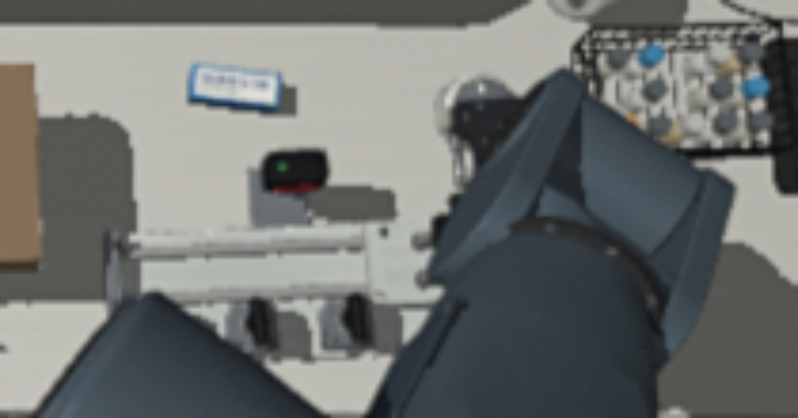

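The picture shows the deck's leading edge at crop x≈367 (pixel 406.6), where it was about 415.7 before, so the carriage is sliding freely ahead of the peg. I'll measure the nose and then feel for the rollers in small steps.

```bash
cat >> h.py <<'E'
def edge(p,s0):   # leading deck edge: strongest gradient along track near predicted s, at z=.03
    c=imaging.get_calibration("top");K=c["mtx"];T=np.linalg.inv(c["extrinsics"])
    ss=np.arange(s0-.03,s0+.03,.0005);out=[]
    for l in(-.012,-.008,-.004,0,.004,.008,.012):
        X=np.array([T[:3,:3]@W(s,l,.03)+T[:3,3] for s in ss])
        u=(K[0,2]+K[0,0]*X[:,0]/-X[:,2]).astype(np.float32);v=(K[1,2]+K[1,1]*X[:,1]/X[:,2]).astype(np.float32)
        g=cv2.remap(cv2.cvtColor(p,cv2.COLOR_BGR2GRAY).astype(np.float32),u[None],v[None],cv2.INTER_LINEAR)[0]
        out.append(ss[np.argmax(abs(np.gradient(cv2.GaussianBlur(g[:,None],(1,9),2)[:,0])))])
    return np.round(out,4)
E
python3 - <<'E'
from h import *
print(edge(cv2.imread("pics/top0.png"),.045))
p,_=imaging.grab_frame("top");print(edge(p,.07))
E
```

```text
[0.041  0.047  0.0465 0.0465 0.046  0.0455 0.0415]
[0.0765 0.076  0.076  0.0755 0.075  0.0745 0.0895]
```

Run:
```python
from h import *
def search():
    for k in(.0955,.1745,.254):
        robot.servo_line(W(k-.071,0,.094),speed=.05); print("at",np.round(st()[:7],3))
        for i in range(1,25):
            s=k-.071+.001*i
            robot.servo_line(W(s,0,.094),speed=.02); r=st()
            if r[4]<-3: print(np.round(r[:7],4))
            if r[4]<-5.5: return k
print("tight",search())
p,_=imaging.grab_frame("top");print(st()[1],edge(p,st()[1]+.064))
```

```text
at [8.9   0.025 0.    0.094 0.617 0.813 0.171]
at [16.15   0.103 -0.     0.094 -0.034  0.351 -0.876]
[ 1.8900e+01  1.1430e-01  1.0000e-04  9.4000e-02 -4.0823e+00 -5.1020e-01
 -1.1032e+00]
[ 1.9150e+01  1.1510e-01  1.0000e-04  9.4100e-02 -5.0943e+00  3.7820e-01
 -7.7610e-01]
[ 1.9400e+01  1.1580e-01  1.0000e-04  9.4100e-02 -8.2024e+00  1.9580e-01
 -3.0757e+00]
tight 0.1745
0.11576660042499723 [0.1533 0.1518 0.1513 0.1508 0.1743 0.1808 0.1768]
```

Resistance climbs with the nose about 3–5 mm past the middle knob, so that is the tight one. Next I'll draw the carriage back by pushing on the front of the handle.

Run:
```python
from h import *
robot.servo_line(W(.1055,0,.094),speed=.05)
robot.servo_line(W(.1055,0,.135)); robot.servo_line(W(.168,0,.135)); robot.servo_line(W(.168,0,.094))
print(np.round(st()[:7],3))
robot.servo_line(W(.158,0,.094),speed=.04)
robot.servo_line(W(.1235,0,.094),speed=.04);print(np.round(st()[:7],3))
robot.servo_line(W(.130,0,.094),speed=.05)
robot.servo_line(W(.130,0,.15))
robot.move_pose(W(.1745,-.0455,.15),rv(YAW-np.pi/2+.05)); robot.open_gripper();print(np.round(st(),3))
p,_=imaging.grab_frame("top");print(edge(p,.15))
q,_=imaging.grab_frame("side")
cv2.imwrite("pics/t3.png",np.vstack([cv2.resize(p[170:260,310:510],(800,360))[:300],cv2.resize(q[180:320,250:500],(800,448))[:300]]))
```

```text
[21.233  0.167 -0.     0.094  0.103 -0.214 -0.717]
[22.642  0.123  0.     0.094  0.336  0.025 -0.444]
[ 2.6308e+01  1.7400e-01 -4.5000e-02  1.5000e-01 -5.4000e-02 -2.8200e-01
 -2.0000e-03  1.2000e-02  9.3000e-02]
[0.1465 0.1435 0.143  0.14   0.139  0.1385 0.135 ]
```

View pics/t3.png

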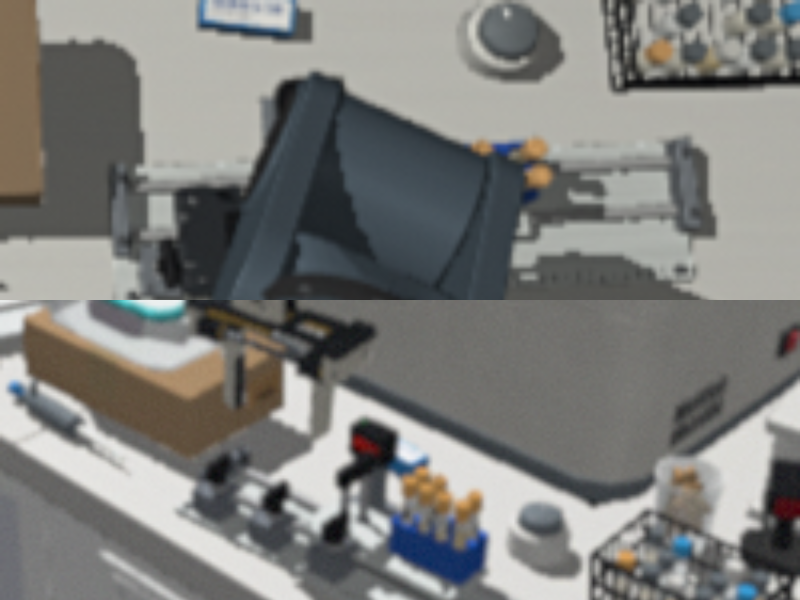

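The two views show the carriage behind the middle knob, with the open gripper above the knob. The tubes are clear at (440,530) in the lower half. Now I'll turn the middle wing.

Run:
```python
from h import *
robot.servo_line(W(.1745,-.045,.046),speed=.1); print(np.round(st(),3))
robot.close_gripper(); print(np.round(st(),4))
q=probe_bus.read_state()["joints"]; q0=q[5]
for d in(.3,.6,.9,1.15,1.3,1.36,1.40):
    q[5]=q0-d; robot.move_joints(q); r=st(); print(d,np.round(r[[0][0]:],3) if 0 else np.round(r,3))
    if d>1.2 and abs(r[7])>1.2: break
```

```text
[ 2.76e+01  1.74e-01 -4.50e-02  4.60e-02 -6.00e-03  4.07e-01 -3.10e-02
 -5.90e-02  9.30e-02]
[ 2.87667e+01  1.74200e-01 -4.49000e-02  4.60000e-02 -5.53540e+00
  2.60000e-02 -1.24840e+00  6.51000e-02  1.79000e-02]
0.3 [ 2.9158e+01  1.7400e-01 -4.5000e-02  4.6000e-02  1.5500e-01 -1.7700e-01
 -2.0200e-01  9.4000e-02  1.8000e-02]
0.6 [ 2.955e+01  1.740e-01 -4.500e-02  4.600e-02  2.295e+00 -1.092e+00
  1.494e+00  3.800e-02  1.800e-02]
0.9 [ 2.9942e+01  1.7500e-01 -4.5000e-02  4.6000e-02  5.0190e+00 -1.4030e+00
  3.2030e+00  5.6000e-02  1.8000e-02]
1.15 [ 3.0292e+01  1.7500e-01 -4.5000e-02  4.6000e-02  9.0980e+00  5.9700e-01
  3.2710e+00  3.7000e-02  1.9000e-02]
1.3 [ 3.0558e+01  1.7500e-01 -4.6000e-02  4.6000e-02  4.3080e+00 -3.1370e+00
  1.9550e+00  8.1000e-02  1.9000e-02]
1.36 [ 3.0808e+01  1.7500e-01 -4.6000e-02  4.6000e-02  4.3780e+00 -3.5070e+00
  3.2930e+00 -7.6000e-02  1.8000e-02]
1.4 [ 3.1058e+01  1.7500e-01 -4.6000e-02  4.6000e-02  3.1620e+00 -4.5690e+00
  1.9700e+00 -1.1700e-01  1.9000e-02]
```

The opening reads 18 mm where the wing is 11 mm, so the fingers may have caught a collar. I'll release and look.

Run:
```python
from h import *
robot.open_gripper(); robot.servo_line(W(.175,-.0455,.13),speed=.25); print(np.round(st(),3))
q,d=imaging.grab_frame("side"); cv2.imwrite("pics/t4.png",cv2.resize(q[220:300,280:410],None,fx=6,fy=6,interpolation=cv2.INTER_CUBIC))
```

```text
[ 3.2792e+01  1.7500e-01 -4.5000e-02  1.3000e-01  5.9500e-01  1.1800e-01
  3.5000e-01  1.6000e-02  9.3000e-02]
```

View pics/t4.png

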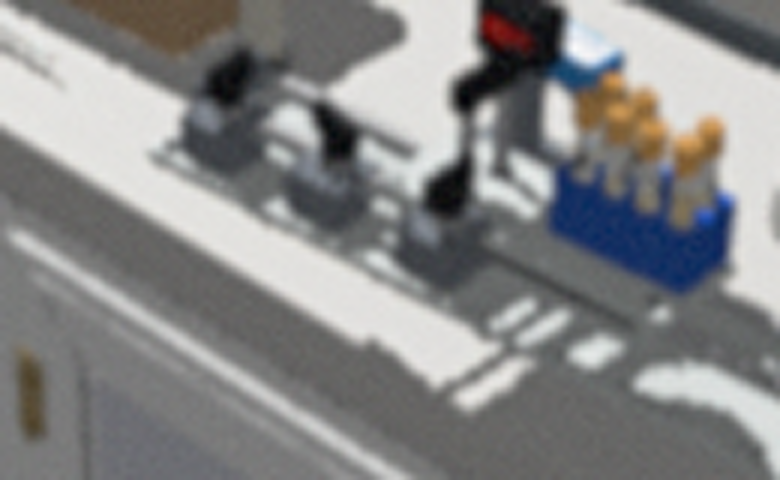

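The middle wing, at crop (335,130), now slants the other way from its neighbours, so it did turn. I'll measure its angle.

Run:
```python
from h import *
q,d=imaging.grab_frame("side");P=cloud("side",d);S=(P[...,:2]-H)@e;L=(P[...,:2]-H)@f;Z=P[...,2]
for k in(.0955,.1745,.254):
    m=(abs(S-k)<.03)&(abs(L+.045)<.03)&(Z>.054)&(Z<.08)&(q.max(2)<80)
    x=np.c_[S[m],L[m]];c=x.mean(0);u,s,v=np.linalg.svd(x-c,full_matrices=False)
    # knob angle: direction relative to L axis, anticlockwise -> s=-sin? x=far,y=s : angle=atan2(s,l)
    a=np.arctan2(v[0,0],v[0,1]);a=(a+np.pi/2)%np.pi-np.pi/2
    # plane-cast: minAreaRect of mask's pixels projected on z=.068
    uv=np.argwhere(m)[:,::-1]; w=np.array([ray("side",t,.068)[:2]-H for t in uv]);w=np.c_[w@f,w@e].astype(np.float32)
    print(k,m.sum(),c.round(4),round(a,2),s.round(3),np.ptp(x,0).round(3),cv2.minAreaRect(w*1000))
```

```text
0.0955 40 [ 0.0898 -0.0529] 0.0 [0.068 0.015] [0.011 0.04 ] ((-55.797325134277344, 86.47532653808594), (49.31095886230469, 16.178264617919922), 9.422737121582031)
0.1745 34 [ 0.1683 -0.0538] 1.34 [0.059 0.013] [0.037 0.013] ((-55.100040435791016, 166.20628356933594), (48.592445373535156, 17.400371551513672), 69.91236877441406)
0.254 46 [ 0.2501 -0.0516] 0.08 [0.078 0.021] [0.015 0.038] ((-54.3712158203125, 247.24386596679688), (53.41471481323242, 20.898717880249023), 13.557047843933105)
```

The wing reads about 1.34 rad. I'll regrip it higher, aligned to the wing, and press on to the stop.

Run:
```python
from h import *
j=robot.ik(W(.1745,-.045,.13),rv(YAW-np.pi/2+1.34)); robot.move_joints(j)
robot.servo_line(W(.1745,-.045,.052),speed=.2)
robot.close_gripper(); print(np.round(st(),4))
q=probe_bus.read_state()["joints"]; q0=q[5]
for d in(.04,.08,.12,.16,.2):
    q[5]=q0-d; robot.move_joints(q); r=st(); print(d,np.round(r,3))
    if abs(r[7])>.6: break
robot.open_gripper(); robot.servo_line(W(.1745,-.045,.14),speed=.3); print(np.round(st(),3))
q,d=imaging.grab_frame("side");P=cloud("side",d);S=(P[...,:2]-H)@e;L=(P[...,:2]-H)@f;Z=P[...,2]
m=(abs(S-.1745)<.03)&(abs(L+.045)<.03)&(Z>.054)&(Z<.08)&(q.max(2)<80)
x=np.c_[S[m],L[m]];v=np.linalg.svd(x-x.mean(0))[2];print(np.arctan2(v[0,0],v[0,1])%np.pi)
```

```text
[ 3.49583e+01  1.74600e-01 -4.56000e-02  5.19000e-02 -5.40000e-03
 -4.35790e+00  3.99770e+00 -1.05400e-01  1.08000e-02]
0.04 [ 3.5208e+01  1.7500e-01 -4.6000e-02  5.2000e-02 -2.7500e-01 -2.4000e+00
  3.3460e+00  2.0000e-02  1.1000e-02]
0.08 [ 3.5458e+01  1.7500e-01 -4.6000e-02  5.2000e-02  2.7400e-01 -4.5050e+00
  3.0840e+00 -1.1500e-01  1.1000e-02]
0.12 [ 3.5708e+01  1.7500e-01 -4.6000e-02  5.2000e-02  4.6600e-01 -3.2950e+00
  3.3480e+00 -4.2500e-01  1.1000e-02]
0.16 [ 3.5958e+01  1.7500e-01 -4.6000e-02  5.2000e-02 -6.0000e-02 -3.4150e+00
  3.7380e+00 -5.8200e-01  1.2000e-02]
0.2 [ 3.6208e+01  1.7500e-01 -4.6000e-02  5.2000e-02 -1.7600e-01 -3.4160e+00
  4.0010e+00 -7.3600e-01  1.2000e-02]
[ 3.7983e+01  1.7400e-01 -4.5000e-02  1.4100e-01 -6.9000e-02 -7.0500e-01
 -1.1800e-01 -3.0000e-03  9.2000e-02]
1.3655004396811936
```

The grip read 10.8 mm and torque built up past 1.4 rad, so the knob is at its stop. Now I'll push the carriage home.

Run:
```python
from h import *
robot.close_gripper()
robot.move_pose(W(.0745,0,.14),rv(YAW)); robot.servo_line(W(.0745,0,.094)); print(np.round(st()[:7],3))
robot.servo_line(W(.105,0,.094),speed=.06)
def go(a,b,h,v,lim):
    for s in np.arange(a+h,b+1e-9,h):
        robot.servo_line(W(s,0,.094),speed=v); r=st()
        if r[4]<-2.5: print(np.round(r[:7],4))
        if r[4]<-lim: return True
if not go(.105,.123,.002,.03,5):
    robot.servo_line(W(.150,0,.094),speed=.06); print(np.round(st()[:7],3))
    robot.servo_line(W(.185,0,.094),speed=.06); print(np.round(st()[:7],3))
    if not go(.185,.197,.002,.03,5): print("home",go(.197,.215,.0005,.01,5))
print(np.round(st()[:7],4))
p,_=imaging.grab_frame("top");cv2.imwrite("pics/t5.png",cv2.resize(p[170:260,310:510],(800,360)))
```

```text
[ 4.0458e+01  7.5000e-02 -0.0000e+00  9.4000e-02 -9.3800e-01  2.5000e-02
  3.1200e-01]
[43.967  0.15  -0.     0.094 -0.66  -0.447  0.621]
[44.7    0.185 -0.     0.094  0.577 -0.481 -0.121]
home None
[55.2     0.215  -0.      0.094  -1.2794  0.2474 -0.3043]
```

View pics/t5.png

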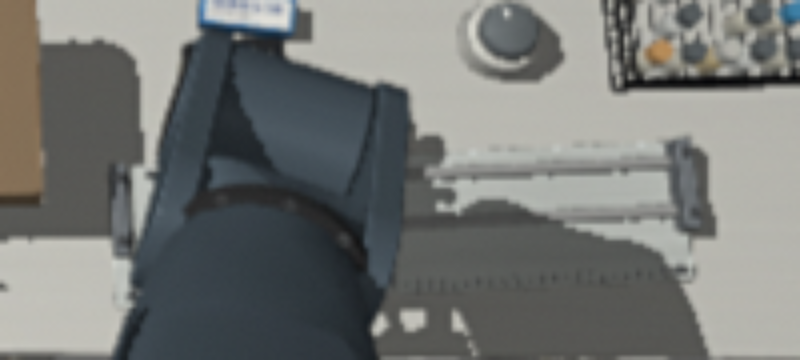

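The end block is at crop x≈120 and the carriage isn't home yet. I'll keep going gently in 0.5 mm steps, then release.

Run:
```python
from h import *
s=.215;n=0
while st()[0]<65.5 and s<.236:
    s+=.0005; robot.servo_line(W(s,0,.094),speed=.02); r=st()
    if r[4]<-2.5: print(np.round(r[:7],4))
    if r[4]<-5: break
robot.servo_line(W(s-.005,0,.094),speed=.08); robot.servo_line(W(s-.005,0,.15),speed=.25)
r=st();print(s,np.round(r[:7],4))
p,d=imaging.grab_frame("top");q,d=imaging.grab_frame("side")
cv2.imwrite("pics/t6.png",np.vstack([cv2.resize(p[170:260,310:510],(800,360))[:250],cv2.resize(q[200:300,270:430],(800,500))[:350]]))
```

```text
[56.75    0.2176  0.      0.094  -5.4784 -0.8206 -1.5375]
0.218 [ 5.7375e+01  2.1300e-01  3.0000e-04  1.5070e-01 -3.4960e-01  1.0660e-01
 -8.6440e-01]
```

View pics/t6.png

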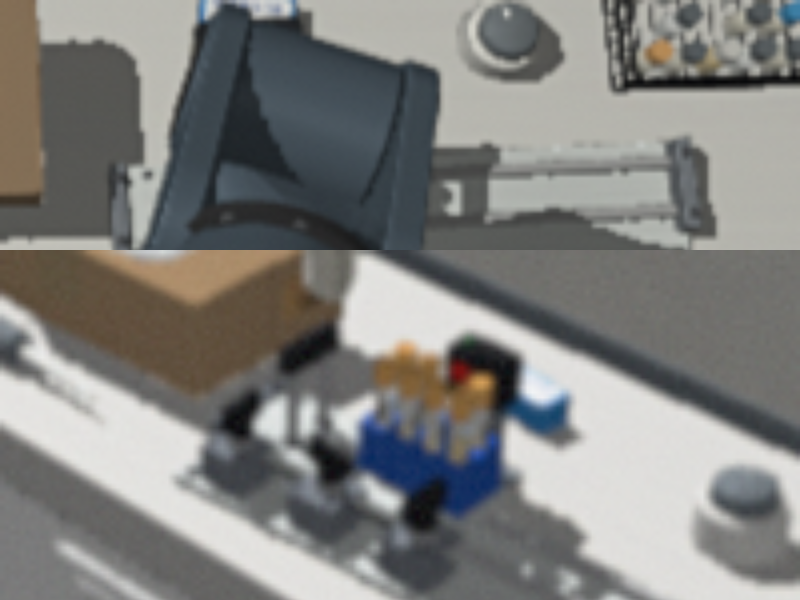

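The top view shows the deck up against the left end block, with its corner at crop (150,175) and the block at x≈120. The side view shows the middle wing turned along the track, and the peg is off the handle.

Run:
```python
from h import *
print(robot.sign_off())
```

```text
the job is handed in; nothing more can be done
None
```

The tight roller was the middle one; I drew the carriage back about 3 cm, turned that wing knob to its stop, slid the carriage home until it met the end block at about 5.5 N, let go and handed the job in at about 57 s, pushing the handle with closed fingers rather than gripping it because open fingers would have hit the tube block.

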